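Unsnap the spacer cup and tip it out for counting

ROBOT

A 7-joint arm with a two-finger parallel gripper is mounted at the origin on a cart in front of the work surface, level with it; the furniture and walls round the work are solid. World frame = base frame: x ahead of the robot, y to its left, z up, the work surface at z = 0. Lengths are in m, angles in rad, forces in N, time in s.
With the tool pointing down it reaches from about 0.425 to 0.875 m from the base axis. Payload 9.9 kg.
Tool frame: the origin (TCP) lies midway between the tips of the shut fingers; the grasp point (between the pads) lies robot.tcp_to_grasp behind it (robot.tcp_to_grasp is the distance from the TCP to the grasp point, in m); z points along the fingers, y is the direction in which the jaws open and shut (so a half turn about z gives the same grasp; the last joint's range is limited). The gripper opens to 85 mm and grips with 20 to 120 N. Pads are 22 mm wide; open, the fingers measure 114 mm over their backs; the gripper's body (76 mm by 85 mm) begins 54 mm behind the grasp point. The pads swing forward as they close: fully open they stand 13 mm farther back than shut.
Start: joints at [1.15, 0.576, 0.025, 1.437, -0.015, 1.129, -0.057], TCP at [0.223, -0.637, 0.206] pointing down, gripper open.
Joint ranges: [-2.76, 2.76], [-0.34, 2.15], [-1.52, 1.57], [0.19, 2.46], [-1.09, 4.23], [0.17, 1.99], [-2.82, 2.82]. Speed limits (rad/s): [2.22, 2.22, 3.01, 3.01, 3.14, 3.14, 3.14].

INTERFACE

Orientations are given as a 3x3 rotation matrix whose columns are the frame's x, y, z axes.
In Python, from rig import robot gives the robot as it stands. The module is installed in compiled form; this text tells all that it offers.
- The arm moves only by the tool send_rows, never from a script. Its argument "targets" is one flat list of numbers, 7 for each row, row after row: the closure, from 0 (fully open) to 1 (shut), then the shift along the tool's x, y, z in m, then the turn, a rotation vector about the tool's x, y, z in rad. A call has 1 to 8 rows; each row is the pose to reach, as a shift and turn from the pose measured when the call began, along the tool's axes at that moment; what a row does not reach only later rows make up. A row lasts 1/8 s, in which the tool goes at most 62.5 mm and 10.7 degrees, less where a joint would pass 70% of its speed; a pose out of reach is approached as far as the arm can. A call with a gripper value outside its range is refused whole. The fingers move at their own pace and stop on an object; "force" is the grip in N (left out, the last holds). Time passes only in rows, so rows that repeat a pose let the fingers close. It gives the time, the measured TCP pose, the force and the opening at its end, in the units of the state.
- robot.read_state(): the state, without advancing time (a new reading comes with each control period).
- robot.camera(name): name is "scene" or "top"; returns the picture (420x560x3 uint8, blue, green, red); there is no depth.
- robot.camera_info(name): a dict with "fx", "fy", "cx", "cy" (pixels), "k1" (the pictures are not rectified: a ray, as slopes to the right and down, at radius r is drawn at 1 + k1 r^2 times it, then the intrinsics apply), "cam_to_world" (4x4, takes a point from camera to world coordinates). Camera axes: x right, y up, looking along -z (the intrinsics and any distortion apply to the point x, -y, -z); pixel columns grow to the right and rows downward; lengths in m; the calibration is good to about 2 mm. A picture is of the moment at which its call begins. camera_info takes no time and is no camera call.
- robot.close_job(): hands the job in, once; it reports no verdict.
The state is a dict: "t": time; "joint_pos": joint angles; "joint_velocities": joint speeds; "joint_efforts": joint torques, N m; "position": TCP position; "orientation": TCP orientation; "wrist_force": force on the tool from outside, world axes, zero at the start; "wrist_torque": the same for the moment, N m; "gripper_width": opening from 0.0 (shut) to 1.0 (fully open).
Only numpy, scipy, OpenCV 4.12 (cv2) and the standard library are available. Lean on these libraries where they do the work, as an engineer would, in place of code of your own. Each camera call takes 0.05 s, during which the arm holds its last target. There are 200 camera calls.

TASK

Pull the orange cup up out of its bay in the black dock, where spring plungers hold it by a snap fit, tip its two brass spacers out into the white tray, and stand the empty cup upright on the square black rubber pad. Leave the blue cup snapped into its bay, and do not knock over or shift the other things on the table.

Things in the scene. Friction and masses are not known exactly. Their poses are not given: they have to be found in the camera images.
- cup_orange: Orange cup, 68 mm tall, round about z (up, out of the mouth). Origin: centre of its foot's underside. Foot 40 mm across up to z = 10 mm, a groove above it; smooth flared bowl from z = 27 mm, inside 40 mm across at its floor (z = 30 mm) and 57 mm at the mouth. Grip the black rubber band below the rim: 64 mm across, z = 47 to 67 mm. 0.07 kg, with spacers 0.15 kg.
- cup_blue: The second cup, the same shape in blue, holding two magnets; it stays in its bay.
- dock: Fixed black dock, 195 x 70 x 30 mm (x, y, z). Origin: centre of its underside. Bays at x = +-47.5 mm, floor 4 mm up; either cup can be in either. A seated cup's origin is on the bay floor, its bowl just above the dock's top. Spring plungers hold the foot from +-y; their brass barrels stick out 9 mm. A cup pulls straight up with about 8 to 15 N, unsnaps within 15 mm and clears the dock after 26 mm.
- tray: The fixed white sheet-metal tray, 160 x 120 x 40 mm outside (x, y, z), open on top, walls 4 mm, inner floor 4 mm up. Origin: centre of its underside.
- pad: The fixed square black rubber pad, 90 x 90 x 4 mm. Origin: centre of its underside; its top is at z = 4 mm. It lies just in front of the tray (on its -x side).
- spacer_0: A brass spacer, a cylinder 19 mm across and 25 mm long, 40 g; starts standing in the orange cup. Origin: centre of one end face, z along its axis.
- spacer_1: A brass spacer, a cylinder 19 mm across and 25 mm long, 40 g; starts standing in the orange cup. Origin: centre of one end face, z along its axis.
- can_clear: Bystander: objective canister, black with a clear cap, 38 mm across, 52 mm tall, behind the dock. Origin: centre of its underside.
- screw_tin: Bystander: round light grey tin, 62 mm across, 30 mm tall, in front of the dock. Origin: centre of its underside.
- holder: Bystander: black post holder with a white thumb screw, 25 mm across, 38 mm with the screw, 50 mm tall, behind the tray. Origin: under its middle.
- tape_roll: Bystander: flat roll of amber tape, 67 mm across, 12 mm tall. Origin: centre of its underside.
- post: Bystander: slim steel post standing upright, 13 mm across, 76 mm tall. Origin: centre of its underside.

How it is judged:
By the outcome, as a careful person would: the job done as asked, in the order asked, and still so for the second after the job is handed in, with the robot touching nothing.
It also fails if it takes over 51 s, if anything falls off the work surface, if the arm or the gripper's body presses on something with over 40 N, if the wrist force passes 120 N, or if a joint passes its speed limit or range.

## Working session

There is one attempt and no reset: what is moved stays moved. The work goes in short steps, Python scripts to look and compute and a tool call to move; the robot and the scene stay as the last step left them, time stands still between calls to the robot, and variables do not carry over. Pictures are saved under pics/ and viewed, about 8 in all and at most 12, crops included, and the job is handed in when it is done.

Besides the shell and the picture viewer there is one more tool, called after ">>>" as name(argument=value, ...) on one line, values as JSON. send_rows: Moves the arm, as the interface text tells. Its arguments: {"type":"object","properties":{"targets":{"type":"array"},"force":{"type":"number"}},"required":["targets"]}

```bash
mkdir -p pics; python3 - <<'E'
from rig import robot
import cv2,numpy as np
for n in("scene","top"):
    cv2.imwrite(f"pics/{n}0.png",robot.camera(n)); i=robot.camera_info(n); print(n,{k:np.round(v,4).tolist() for k,v in i.items()})
s=robot.read_state();print({k:np.round(v,3).tolist() for k,v in s.items()},robot.tcp_to_grasp)
E
```

```text
scene {'fx': 422.9231, 'fy': 422.9231, 'cx': 277.9801, 'cy': 215.4651, 'k1': -0.1104, 'cam_to_world': [[-0.7935, 0.2403, -0.5591, -0.0062], [-0.608, -0.3528, 0.7112, 0.6024], [-0.0264, 0.9043, 0.4261, 0.4827], [0.0, 0.0, 0.0, 1.0]]}
top {'fx': 489.8008, 'fy': 489.8008, 'cx': 281.7392, 'cy': 203.5714, 'k1': 0.0387, 'cam_to_world': [[0.0011, 0.9857, -0.1684, 0.366], [-0.9997, -0.0031, -0.0243, -0.1162], [-0.0245, 0.1684, 0.9854, 1.0505], [0.0, 0.0, 0.0, 1.0]]}
{'t': 0.1, 'joint_pos': [1.15, 0.576, 0.025, 1.438, -0.015, 1.129, -0.057], 'joint_velocities': [0.001, -0.001, 0.0, -0.002, 0.001, -0.001, 0.001], 'joint_efforts': [0.006, -76.731, 2.258, -28.661, 0.016, 0.009, 0.0], 'position': [0.223, -0.637, 0.206], 'orientation': [[0.944, 0.33, -0.001], [0.33, -0.944, 0.001], [-0.0, -0.001, -1.0]], 'wrist_force': [0.01, 0.953, 0.131], 'wrist_torque': [-0.016, 0.035, -0.0], 'gripper_width': 1.003} 0.0187
```

View pics/scene0.png

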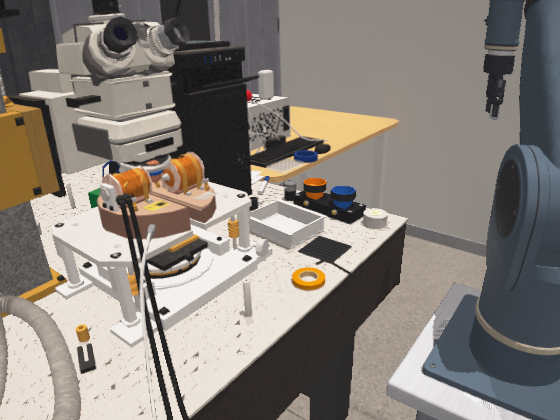

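View pics/top0.png

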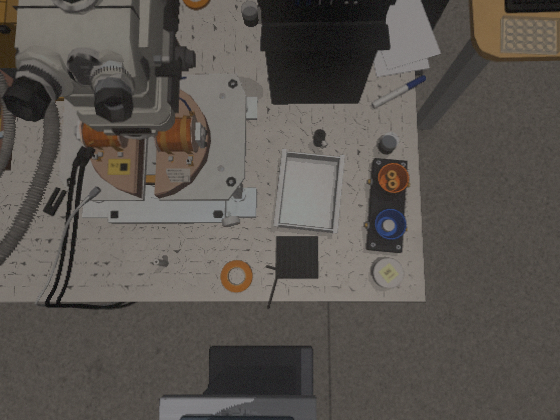

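The top view shows the orange cup in the far bay at (393,179), with the two spacers visible in it. The blue cup is at (390,225), the tray at (310,190), the pad at (297,257) and the tape at (237,276). Next I'll enlarge both views and segment them.

```bash
cat >h.py <<'E'
from rig import robot
import cv2,numpy as np
def ray(n,px):
    i=robot.camera_info(n);K=np.array([[i['fx'],0,i['cx']],[0,i['fy'],i['cy']],[0,0,1]])
    p=cv2.undistortPoints(np.array([[px]],float),K,np.array([i['k1'],0,0,0.]))[0,0]
    M=np.array(i['cam_to_world']);d=M[:3,:3]@[p[0],-p[1],-1];return M[:3,3],d/np.linalg.norm(d)
def plane(n,px,z):
    o,d=ray(n,px);return o+d*(z-o[2])/d[2]
def proj(n,P):
    i=robot.camera_info(n);M=np.array(i['cam_to_world']);c=M[:3,:3].T@(np.array(P)-M[:3,3]);x,y=c[0]/-c[2],-c[1]/-c[2]
    f=1+i['k1']*(x*x+y*y);return np.array([i['cx']+i['fx']*x*f,i['cy']+i['fy']*y*f])
def tri(a,b):
    (o,d),(p,e)=ray('scene',a),ray('top',b)
    s,t=np.linalg.lstsq(np.c_[d,-e],p-o,rcond=None)[0];A,B=o+s*d,p+t*e;return (A+B)/2,np.linalg.norm(A-B)
E
python3 - <<'E'
from h import *
t=cv2.imread('pics/top0.png');s=cv2.imread('pics/scene0.png')
a=cv2.resize(t[120:300,265:425],None,fx=3.3,fy=3.3,interpolation=cv2.INTER_CUBIC);cv2.imwrite('pics/topc.png',a)
a=cv2.resize(s[165:285,230:400],None,fx=4.7,fy=4.7,interpolation=cv2.INTER_CUBIC);cv2.imwrite('pics/scc.png',a)
for n,im,(x0,y0,x1,y1) in(('top',t,(350,150,425,270)),('scene',s,(280,165,400,235))):
    h=cv2.cvtColor(im,cv2.COLOR_BGR2HSV)
    for c,lo,hi in(('or',(4,140,60),(18,255,255)),('bl',(100,120,40),(125,255,255))):
        m=cv2.inRange(h,lo,hi);k=np.zeros_like(m);k[y0:y1,x0:x1]=m[y0:y1,x0:x1]
        cs=cv2.findContours(k,cv2.RETR_EXTERNAL,cv2.CHAIN_APPROX_NONE)[0]
        for q in cs:
            if cv2.contourArea(q)>40: print(n,c,cv2.contourArea(q),cv2.boundingRect(q),np.round(cv2.fitEllipse(cv2.convexHull(q))[0],1),np.round(cv2.fitEllipse(cv2.convexHull(q))[1],1))
for n,p,z in(('tray FL',(275,229),.04),('tray FR',(331,232),.04),('tray BR',(344,154),.04),('tray BL',(284,150),.04),('pad',(297,257),.004),('dFL',(366,248),.03),('dFR',(404,252),.03),('dBR',(409,161),.03),('dBL',(372,157),.03),('holder',(319,138),.05),('tin',(386,273),.03),('can',(387,144),.05)):print(n,plane('top',p,z).round(3))
E
```

```text
top or 683.0 (378, 163, 31, 30) [393.2 177.6] [29.1 31.7]
top bl 698.0 (375, 209, 31, 30) [390.2 223.6] [29.8 31.2]
scene or 86.0 (306, 191, 18, 9) [314.2 193.6] [11.  17.6]
scene or 127.5 (304, 178, 23, 8) [314.5 181.6] [ 8.2 22.8]
scene bl 89.5 (333, 200, 20, 9) [342.7 201.8] [12.3 18.4]
scene bl 148.0 (331, 186, 25, 9) [343.1 189.7] [ 8.8 24.2]
tray FL [ 0.485 -0.077  0.04 ]
tray FR [ 0.479 -0.193  0.04 ]
tray BR [ 0.645 -0.223  0.04 ]
tray BL [ 0.655 -0.096  0.04 ]
pad [ 0.429 -0.123  0.004]
dFL [ 0.446 -0.266  0.03 ]
dFR [ 0.438 -0.343  0.03 ]
dBR [ 0.631 -0.362  0.03 ]
dBL [ 0.641 -0.284  0.03 ]
holder [ 0.677 -0.17   0.05 ]
tin [ 0.395 -0.305  0.03 ]
can [ 0.663 -0.313  0.05 ]
```

View pics/topc.png

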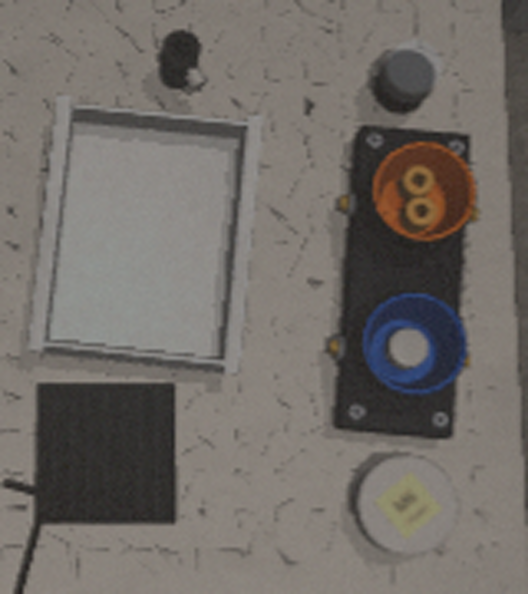

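View pics/scc.png

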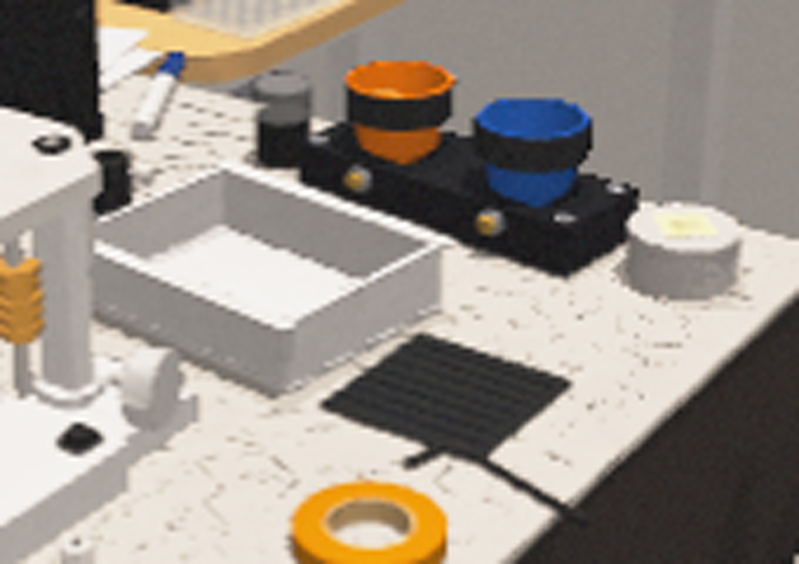

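The crops show the orange cup's black band and its two spacers in the far bay, with the can just behind. In the full top image the tray corners are near (275,229) and (344,154). A cable runs past the pad's front-left corner. Now I'll triangulate.

```bash
python3 - <<'E'
from h import *
for n,a,b in(('orange',(315.3,182),(393.2,177.6)),('blue',(343.5,190.5),(390.2,223.6))):
    P,e=tri(a,b);print(n,P.round(4),round(e,4),plane('top',b,.072).round(4),plane('scene',a,.072).round(4))
# crop->full
T=lambda p:(265+(p[0]+.5)/3.3-.5,120+(p[1]+.5)/3.3-.5); S=lambda p:(230+(p[0]+.5)/4.7-.5,165+(p[1]+.5)/4.7-.5)
for n,s,t in(('tray NR(front right top)',(440,242),(240,372)),('tray FL top',(275,387),None),('tray backright top',(226,168),(260,117)),('pad right-front',(571,384),(175,521)),('pad right-back',(424,335),(175,384)),('pad left-back',(322,403),(37,385)),('can top',(284,88),(407,76)),('post?',(78,545),None)):
    if t: P,e=tri(S(s),T(t));print(n,P.round(4),round(e,4))
for n,p,z in(('trayFL',(31,350),.04),('trayBL',(62,97),.04),('trayBR',(260,117),.04),('trayFR',(236,373),.04),('padFL',(37,523),.004),('padFR',(175,521),.004),('padBR',(175,384),.004),('padBL',(37,385),.004),('barrels',(343,203),.015),('',(334,346),.015),('',(475,214),.015),('',(467,361),.015),('d',(359,126),.03),('d',(469,136),.03),('d',(334,429),.03),('d',(452,437),.03),('can',(407,76),.052),('tin',(407,503),.03),('holder',(181,45),.05)):print(n,plane('top',T(p),z).round(4))
for n,p,z in(('tape',(237,276),.012),('post',(158,262),.05)):print(n,plane('top',p,z).round(4))
print('monitor',[plane('top',p,z).round(3) for p,z in(((270,103),.0),((365,103),0.),((262,40),.3),((388,40),.3))])
E
```

```text
orange [ 0.586  -0.3198  0.0677] 0.0022 [ 0.586  -0.3183  0.072 ] [ 0.5787 -0.3105  0.072 ]
blue [ 0.4918 -0.3104  0.0667] 0.0018 [ 0.4919 -0.3089  0.072 ] [ 0.4846 -0.299   0.072 ]
tray NR(front right top) [ 0.4819 -0.2046  0.0361] 0.0081
tray backright top [ 0.6436 -0.2233  0.0332] 0.0019
pad right-front [ 0.3865 -0.1666 -0.0004] 0.0001
pad right-back [ 4.738e-01 -1.680e-01  1.000e-04] 0.0018
pad left-back [ 0.4737 -0.0779  0.0025] 0.0002
can top [ 0.667  -0.3149  0.048 ] 0.0008
trayFL [ 0.492  -0.0753  0.04  ]
trayBL [ 0.6566 -0.0948  0.04  ]
trayBR [ 0.6425 -0.2221  0.04  ]
trayFR [ 0.4773 -0.2038  0.04  ]
padFL [ 0.3851 -0.0781  0.004 ]
padFR [ 0.3864 -0.1663  0.004 ]
padBR [ 0.4741 -0.1674  0.004 ]
padBL [ 0.4736 -0.0779  0.004 ]
barrels [ 0.5912 -0.2774  0.015 ]
 [ 0.4974 -0.269   0.015 ]
 [ 0.5835 -0.3622  0.015 ]
 [ 0.4876 -0.3531  0.015 ]
d [ 0.6388 -0.2867  0.03  ]
d [ 0.6317 -0.3569  0.03  ]
d [ 0.4431 -0.2652  0.03  ]
d [ 0.4381 -0.3383  0.03  ]
can [ 0.6654 -0.3143  0.052 ]
tin [ 0.3973 -0.3089  0.03  ]
holder [ 0.6877 -0.1714  0.05  ]
tape [0.3894 0.0033 0.012 ]
post [0.4169 0.1606 0.05  ]
monitor [array([ 0.775, -0.064,  0.   ]), array([ 0.773, -0.277,  0.   ]), array([ 0.767, -0.065,  0.3  ]), array([ 0.764, -0.271,  0.3  ])]
```

```bash
cat >>h.py <<'E'
from scipy.spatial.transform import Rotation as Ro
import json
def st():
    s=robot.read_state();r={k:np.array(v).tolist() for k,v in s.items()};open('log.jsonl','a').write(json.dumps(r)+'\n')
    return s
def down(yaw): # tool down, tool y axis at world angle yaw (deg)
    a=np.radians(yaw);y=np.array([np.cos(a),np.sin(a),0]);z=np.array([0,0,-1.]);return np.c_[np.cross(y,z),y,z]
def to(p,R):
    s=st();R0=np.array(s['orientation']);print('t',round(s['t'],2),'pos',np.round(s['position'],4),'q',np.round(s['joint_pos'],3),'F',np.round(s['wrist_force'],1),'w',round(s['gripper_width'],3))
    print('shift',(R0.T@(np.array(p)-s['position'])).round(4),'turn',Ro.from_matrix(R0.T@R).as_rotvec().round(4))
E
python3 -c "
from h import *
to((.5865,-.319,.15),down(-95.4))"
```

```text
t 0.1 pos [ 0.2229 -0.6367  0.2057] q [ 1.15   0.576  0.025  1.438 -0.015  1.129 -0.057] F [0.  1.  0.1] w 1.003
shift [ 0.4481 -0.1796  0.056 ] turn [-1.40e-03  4.00e-04  4.31e-01]
```

>>> send_rows(targets=[0,0.05,-0.02,0,0,0,0.05,0,0.11,-0.044,0,0,0,0.11,0,0.17,-0.068,0,0,0,0.18,0,0.23,-0.092,0,0,0,0.25,0,0.29,-0.116,0.01,0,0,0.31,0,0.35,-0.14,0.02,0,0,0.37,0,0.4,-0.16,0.035,0,0,0.41,0,0.448,-0.18,0.045,0,0,0.431], force=50)

```text
t: 1.1
position: [0.5874, -0.3167, 0.16]
orientation: [[0.996, -0.095, -0.001], [-0.095, -0.996, 0.002], [-0.002, -0.002, -1.0]]
wrist_force: [0.4, -1.0, -0.7]
gripper_width: 0.998
```

```bash
python3 -c "
from h import *
to((.5865,-.319,.12),down(-95.4))"
```

```text
t 1.1 pos [ 0.5874 -0.3167  0.16  ] q [ 0.364  0.606  0.105  1.521 -0.071  1.021 -1.178] F [ 0.4 -1.  -0.7] w 0.998
shift [-0.0006  0.0024  0.04  ] turn [-0.0017  0.0016 -0.0004]
```

>>> send_rows(targets=[0,0,0.002,0.04,0,0,0,0,0,0.002,0.07,0,0,0,0,0,0.002,0.095,0,0,0,0,0,0.002,0.115,0,0,0,0,0,0.002,0.125,0,0,0,0,0,0.002,0.125,0,0,0])

```text
t: 1.85
position: [0.5867, -0.3183, 0.0344]
orientation: [[0.996, -0.094, -0.003], [-0.094, -0.996, 0.002], [-0.003, -0.002, -1.0]]
wrist_force: [0.2, 0.1, 0.3]
gripper_width: 0.995
```

```bash
python3 - <<'E'
from h import *
to((.5865,-.319,.035),down(-95.4))
t=robot.camera('top');s=robot.camera('scene')
a=cv2.resize(s[150:240,270:390],None,fx=4,fy=4,interpolation=cv2.INTER_CUBIC)
b=cv2.resize(t[120:260,340:440],None,fx=3,fy=3,interpolation=cv2.INTER_CUBIC)
c=np.zeros((420,780,3),np.uint8);c[:360,:480]=a;c[:420,480:]=b;cv2.imwrite('pics/g1.png',c)
E
```

```text
t 1.85 pos [ 0.5867 -0.3183  0.0344] q [ 0.378  0.741  0.084  1.637 -0.083  0.771 -1.165] F [0.2 0.1 0.3] w 0.995
shift [-0.0001  0.0007 -0.0006] turn [-0.0021  0.0028 -0.0004]
```

View pics/g1.png

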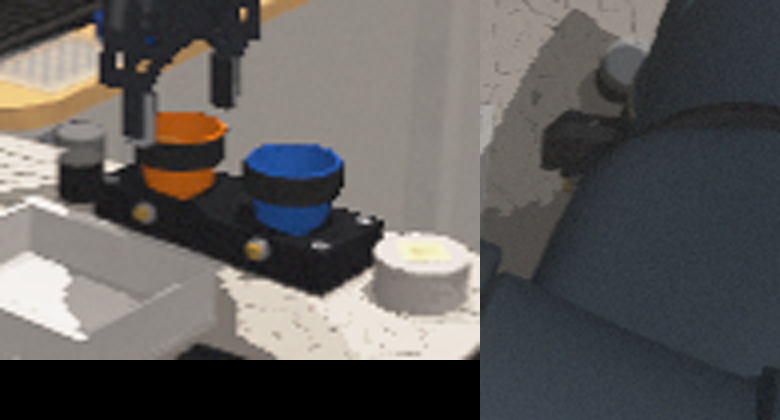

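The near finger's tip shows at full-image (305,184.5), beside the orange band. I'll compare that with the projected height.

```bash
python3 - <<'E'
from h import *
for z in(.035,.047,.055,.065): print(z,[proj('scene',(.5867+.0045*k,-.3183+.0475*k,z)).round(1).tolist() for k in(1,-1)])
print(proj('scene',(.5865,-.319,.055)))
E
```

```text
0.035 [[303.3, 198.2], [324.7, 188.2]]
0.047 [[303.3, 194.1], [324.7, 184.3]]
0.055 [[303.3, 191.4], [324.8, 181.6]]
0.065 [[303.3, 187.9], [324.9, 178.3]]
[314.54625673 186.29663575]
```

```bash
python3 - <<'E'
from h import *
s=robot.camera('scene')
a=cv2.resize(s[155:215,285:345],None,fx=10,fy=10,interpolation=cv2.INTER_NEAREST);a=np.clip(a.astype(float)*1.8+15,0,255).astype(np.uint8);cv2.imwrite('pics/g2.png',a)
E
```

```text
(no output)
```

View pics/g2.png

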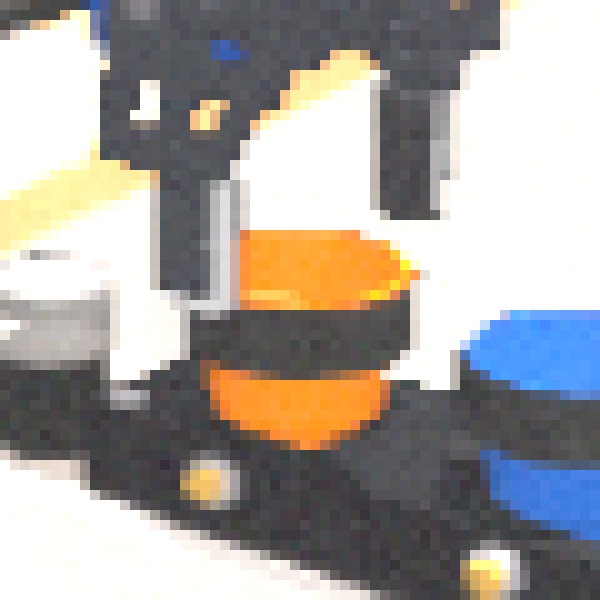

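Both finger tips end at about rim height, at (304,185) and (325.5,176.5), so z ≈ 0.072. That is well above what the TCP value implies. I'll lower 18 mm and measure the tips again before closing.

>>> send_rows(targets=[0,0,0,0.009,0,0,0,0,0,0,0.018,0,0,0,0,0,0,0.018,0,0,0])

```text
t: 2.38
position: [0.5869, -0.3184, 0.0168]
orientation: [[0.996, -0.095, -0.002], [-0.094, -0.996, 0.002], [-0.002, -0.002, -1.0]]
wrist_force: [0.7, 1.1, 0.3]
gripper_width: 0.998
```

```bash
python3 - <<'E'
from h import *
to((.5865,-.319,.03),down(-95.4))
s=robot.camera('scene');g=cv2.cvtColor(s,cv2.COLOR_BGR2GRAY)
for x in(302,304,306,323,325,327):print(x,g[165:200,x].tolist())
a=cv2.resize(s[155:215,285:345],None,fx=10,fy=10,interpolation=cv2.INTER_NEAREST);a=np.clip(a.astype(float)*1.8+15,0,255).astype(np.uint8);cv2.imwrite('pics/g3.png',a)
E
```

```text
t 2.38 pos [ 0.5869 -0.3184  0.0168] q [ 0.38   0.762  0.081  1.648 -0.085  0.737 -1.163] F [0.7 1.1 0.3] w 0.998
shift [-0.0004  0.0006 -0.0132] turn [-0.0019  0.0019 -0.0004]
302 [42, 39, 41, 37, 38, 37, 40, 42, 40, 41, 39, 41, 41, 37, 38, 38, 39, 40, 41, 42, 42, 38, 41, 38, 37, 52, 106, 44, 30, 29, 30, 30, 33, 23, 30]
304 [42, 42, 43, 37, 41, 37, 38, 37, 108, 106, 42, 38, 38, 41, 37, 39, 41, 41, 38, 34, 39, 38, 40, 40, 42, 42, 87, 107, 29, 29, 29, 33, 29, 23, 28]
306 [33, 105, 108, 47, 41, 37, 31, 137, 97, 98, 46, 39, 41, 37, 37, 81, 96, 96, 98, 96, 95, 97, 98, 94, 95, 95, 100, 114, 79, 69, 61, 37, 29, 28, 30]
323 [37, 38, 36, 34, 96, 43, 39, 34, 33, 37, 34, 35, 35, 34, 84, 92, 96, 88, 109, 128, 44, 33, 31, 37, 35, 38, 42, 128, 73, 63, 52, 34, 38, 39, 40]
325 [38, 46, 47, 43, 39, 39, 36, 33, 36, 36, 34, 37, 37, 34, 39, 102, 145, 123, 109, 46, 34, 35, 32, 38, 39, 115, 140, 142, 37, 42, 36, 45, 33, 43, 39]
327 [44, 38, 43, 34, 41, 40, 46, 38, 40, 36, 34, 34, 35, 35, 39, 36, 39, 37, 32, 139, 141, 143, 141, 141, 143, 141, 142, 141, 117, 44, 39, 37, 42, 35, 40]
```

View pics/g3.png

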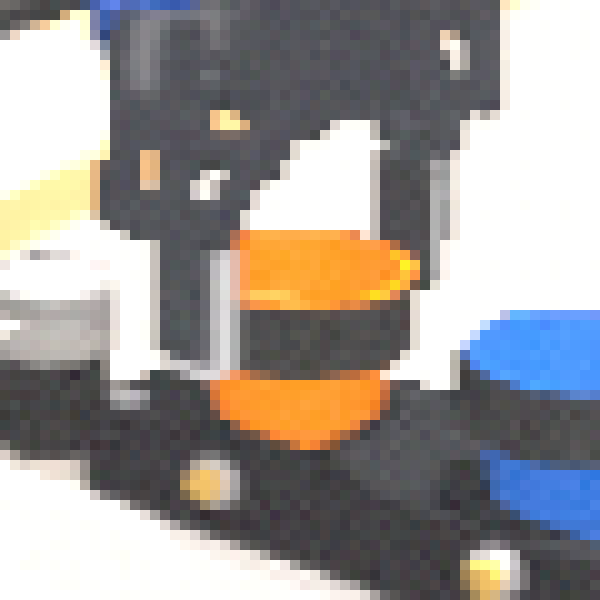

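The tips are now at (303.5,192.5), z ≈ 0.053, just above the band's lower edge. I'll go 5 mm lower and close.

>>> send_rows(targets=[0,0,0.001,0.005,0,0,0,0.1,0,0.001,0.005,0,0,0,0.2,0,0.001,0.005,0,0,0,0.5,0,0.001,0.005,0,0,0,1,0,0.001,0.005,0,0,0,1,0,0.001,0.005,0,0,0,1,0,0.001,0.005,0,0,0], force=50)

```text
t: 3.3
position: [0.5875, -0.3193, 0.0129]
orientation: [[0.996, -0.094, -0.0], [-0.094, -0.996, 0.002], [-0.0, -0.002, -1.0]]
wrist_force: [0.2, 1.8, 6.3]
gripper_width: 0.734
```

```bash
python3 - <<'E'
from h import *
to((.5865,-.319,.05),down(-95.4))
s=robot.camera('scene')
a=cv2.resize(s[155:215,285:345],None,fx=10,fy=10,interpolation=cv2.INTER_NEAREST);a=np.clip(a.astype(float)*1.8+15,0,255).astype(np.uint8);cv2.imwrite('pics/g4.png',a)
E
```

```text
t 3.3 pos [ 0.5875 -0.3193  0.0129] q [ 0.382  0.768  0.08   1.649 -0.086  0.729 -1.162] F [0.2 1.8 6.3] w 0.734
shift [-0.0011 -0.0003 -0.0371] turn [-0.0017  0.0005 -0.0002]
```

View pics/g4.png

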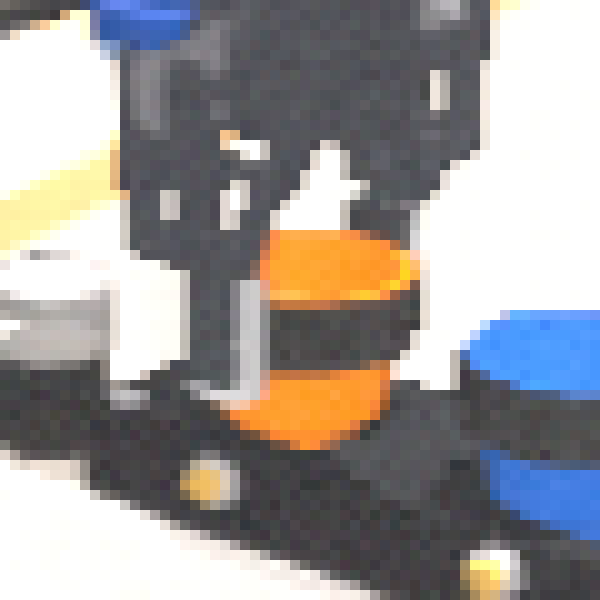

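The band is gripped, with the tips about 4 mm below it and the opening at 62 mm. Lifting straight up.

>>> send_rows(targets=[1,0,0,-0.004,0,0,0,1,0,0,-0.01,0,0,0,1,0,0,-0.018,0,0,0,1,0,0,-0.03,0,0,0,1,0,0,-0.05,0,0,0,1,0,0,-0.075,0,0,0,1,0,0,-0.11,0,0,0,1,0,0,-0.15,0,0,0], force=60)

```text
t: 4.35
position: [0.5876, -0.3197, 0.165]
orientation: [[0.996, -0.094, 0.0], [-0.094, -0.996, 0.001], [0.0, -0.001, -1.0]]
wrist_force: [1.1, -0.5, -1.9]
gripper_width: 0.732
```

```bash
python3 - <<'E'
from h import *
to((.567,-.21,.25),down(-95.4))
s=robot.camera('scene');cv2.imwrite('pics/l1.png',cv2.resize(s[100:250,230:400],None,fx=4,fy=4,interpolation=cv2.INTER_CUBIC))
# kinematic structure check from log (orientation only + lengths)
from scipy.optimize import least_squares
L=[json.loads(l) for l in open('log.jsonl')]
Q=np.array([l['joint_pos'] for l in L]);RR=np.array([l['orientation'] for l in L]);PP=np.array([l['position'] for l in L])
import itertools
best=[]
Rz=lambda a:Ro.from_euler('z',a);Ry=lambda a:Ro.from_euler('y',a)
for sg in itertools.product((1,-1),repeat=4):
  for base in np.arange(4)*np.pi/2:
   e=[]
   C=None
   for q,R in zip(Q,RR):
    M=(Rz(base+sg[0]*q[0])*Ry(q[1])*Rz(sg[1]*q[2])*Ry(q[3])*Rz(sg[2]*q[4])*Ry(q[5])*Rz(sg[3]*q[6])).as_matrix()
    D=M.T@R
    if C is None:C=D
    e.append(np.linalg.norm(D-C))
   tz=C[2,2];best.append((max(e)+abs(tz-1),sg,base,C.round(2).tolist()))
best.sort(key=lambda b:b[0])
for b in best[:4]:print(b)
E
```

```text
t 4.35 pos [ 0.5876 -0.3197  0.165 ] q [ 0.368  0.603  0.105  1.512 -0.071  1.031 -1.174] F [ 1.1 -0.5 -1.9] w 0.732
shift [-0.0308 -0.1074 -0.0848] turn [-0.0013 -0.0003 -0.0003]
(np.float64(1.16370236060363e-15), (-1, -1, -1, -1), np.float64(0.0), [[0.0, -1.0, -0.0], [1.0, 0.0, -0.0], [0.0, -0.0, 1.0]])
(np.float64(0.0056473521584464075), (-1, -1, -1, -1), np.float64(1.5707963267948966), [[-1.0, -0.0, -0.0], [0.0, -1.0, 0.0], [-0.0, 0.0, 1.0]])
(np.float64(0.005647352158447011), (-1, -1, -1, -1), np.float64(4.71238898038469), [[1.0, -0.0, -0.0], [0.0, 1.0, -0.0], [0.0, 0.0, 1.0]])
(np.float64(0.007987842361341382), (-1, -1, -1, -1), np.float64(3.141592653589793), [[-0.0, 1.0, -0.0], [-1.0, 0.0, 0.0], [0.0, 0.0, 1.0]])
```

View pics/l1.png

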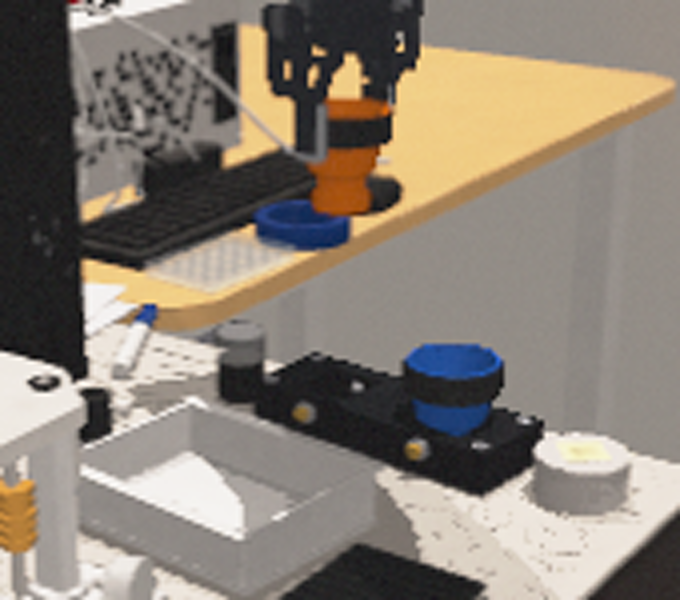

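The orange cup is free in the gripper, its bay is empty and the blue cup is still seated. The joint structure fits exactly, so I'll fit the link lengths and search for a pour posture.

```bash
cat >k.py <<'E'
from h import *
from scipy.optimize import least_squares
lo=np.array([-2.76,-.34,-1.52,.19,-1.09,.17,-2.82]);hi=np.array([2.76,2.15,1.57,2.46,4.23,1.99,2.82])
def Rs(q):
    out=[];M=Ro.identity()
    for i,v in enumerate(q):
        M=M*(Ro.from_euler('z',-v) if i%2==0 else Ro.from_euler('y',v));out.append(M.as_matrix())
    return out
def rows(q):
    r=Rs(q);return np.c_[[0,0,1.],r[1][:,[2,0]],r[3][:,[2,0]],r[5][:,[2,0]]]
L=[json.loads(l) for l in open('log.jsonl')]
A=np.vstack([rows(l['joint_pos']) for l in L]);b=np.hstack([l['position'] for l in L])
c,_,rk,sv=np.linalg.lstsq(A,b,rcond=1e-5)
RT=Ro.from_euler('z',np.pi/2).as_matrix()
def fk(q):return rows(q)@c,Rs(q)[-1]@RT
def ik(p,R,q0,w=.02):
    def f(q):
        P,M=fk(q);return np.r_[(P-p)*10,Ro.from_matrix(M.T@R).as_rotvec()*3,w*(q-q0)]
    s=least_squares(f,np.clip(q0,lo+.05,hi-.05),bounds=(lo+.03,hi-.03));P,M=fk(s.x);return s.x,np.linalg.norm(P-p),np.linalg.norm(Ro.from_matrix(M.T@R).as_rotvec())
E
python3 - <<'E'
from k import *
print('c',c.round(4),'rk',rk,sv.round(4),'res',np.abs(A@c-b).max())
q=np.array(L[-1]['joint_pos'])
def tiltR(az,th): # tool z from down tilted by th toward azimuth az ; jaw axis horizontal
    d=np.array([np.cos(az),np.sin(az),0]);z=np.cos(th)*np.array([0,0,-1.])+np.sin(th)*d
    y=np.cross([0,0,1.],d);return np.c_[np.cross(y,z),y,z]
for az in np.radians(np.arange(-180,180,30)):
  for fl in(0,1):
    F=np.diag([-1,-1,1.]) if fl else np.eye(3)
    qq=q;out=[]
    for th in np.radians(np.arange(0,141,10)):
        R=tiltR(az,th)@F
        g=np.array([.567,-.149,.24])   # grasp point
        x,e,er=ik(g+R[:,2]*.035,R,qq)
        out.append(max(e*1000,er*57)); 
        if out[-1]>5:break
        qq=x
    print(round(np.degrees(az)),fl,'max th',10*(len(out)-1),'err',round(out[-1],1),qq.round(2))
E
```

```text
c [ 1.0132  0.457  -0.4666  0.6224 -0.0641  1.228  -0.2278] rk 7 [4.8866e+00 4.2288e+00 3.5350e-01 2.9030e-01 1.6840e-01 2.1000e-02
 1.7000e-03] res 0.03257454215321512
-180 0 max th 50 err 18.7 [ 0.04  1.67  0.78  0.22 -0.67  1.96 -1.36]
-180 1 max th 0 err 25.9 [ 0.37  0.6   0.11  1.51 -0.07  1.03 -1.17]
-150 0 max th 50 err 8.6 [-0.2   1.6   0.    0.35  0.21  1.86 -1.26]
-150 1 max th 0 err 10.3 [ 0.37  0.6   0.11  1.51 -0.07  1.03 -1.17]
-120 0 max th 70 err 14.5 [-0.71  1.91  0.76  0.25 -0.34  1.96 -1.07]
-120 1 max th 20 err 12.7 [ 1.72 -0.31 -0.89  1.68 -0.12  1.64 -2.79]
-90 0 max th 90 err 15.4 [-1.12  2.12  0.05  0.35  0.45  1.93 -1.25]
-90 1 max th 30 err 9.3 [ 1.17 -0.31 -0.83  1.83  0.09  1.41 -2.79]
-60 0 max th 70 err 7.9 [ 0.54 -0.31 -1.37  2.37  0.74  1.27 -0.63]
-60 1 max th 40 err 11.7 [ 0.44 -0.31 -0.55  2.01  0.31  1.23 -2.79]
-30 0 max th 30 err 6.0 [-0.21 -0.31  0.01  1.96  0.24  1.27  0.79]
-30 1 max th 30 err 8.6 [-0.2  -0.31  0.    1.96  0.24  1.27 -2.34]
0 0 max th 0 err 25.9 [ 0.37  0.6   0.11  1.51 -0.07  1.03 -1.17]
0 1 max th 30 err 6.3 [ 0.71 -0.31 -0.    1.96 -0.24  1.27 -0.82]
30 0 max th 0 err 10.3 [ 0.37  0.6   0.11  1.51 -0.07  1.03 -1.17]
30 1 max th 70 err 7.3 [-0.01 -0.31  1.36  2.37 -0.74  1.27  0.63]
60 0 max th 90 err 15.2 [ 1.65  2.12 -0.1   0.36 -0.4   1.92 -1.9 ]
60 1 max th 90 err 15.2 [ 1.64  2.12 -0.03  0.36 -0.47  1.93  1.26]
90 0 max th 70 err 14.1 [ 1.23  1.92 -0.78  0.25  0.36  1.96 -2.08]
90 1 max th 70 err 14.1 [ 1.23  1.92 -0.72  0.24  0.3   1.96  1.07]
120 0 max th 50 err 8.3 [ 0.75  1.6  -0.15  0.36 -0.08  1.84 -1.91]
120 1 max th 50 err 8.3 [ 0.65  1.6   0.36  0.36 -0.56  1.88  1.32]
150 0 max th 50 err 18.6 [ 0.48  1.67 -0.79  0.22  0.67  1.96 -1.78]
150 1 max th 50 err 19.2 [ 0.36  1.66  0.64  0.22 -0.69  1.96  1.54]
```

```bash
python3 - <<'E'
from k import *
def rowsF(q,J):
    r=[np.eye(3)]+Rs(q);return np.hstack([r[j] for j in J])
for J in([0,2,4,6],[0,2,4,6,5],[0,1,2,3,4,5,6]):
    A=np.vstack([rowsF(l['joint_pos'],J) for l in L])
    for lam in(1e-6,1e-3):
        x=np.linalg.solve(A.T@A+lam*np.eye(A.shape[1]),A.T@b);print(J,lam,np.abs(A@x-b).max().round(5));print(x.reshape(-1,3).round(3).tolist())
for l in L:print(np.round(l['joint_pos'],3),np.round(l['position'],4))
E
```

```text
[0, 2, 4, 6] 1e-06 0.00011
[[-0.001, -0.001, 0.169], [0.0, -0.024, 0.592], [0.003, -0.03, 0.391], [0.002, 0.008, 0.29]]
[0, 2, 4, 6] 0.001 0.00279
[[-0.014, -0.009, 0.033], [0.137, -0.005, 0.201], [-0.207, -0.022, 0.312], [-0.075, -0.004, -0.026]]
[0, 2, 4, 6, 5] 1e-06 0.0001
[[-0.002, 0.003, 0.124], [-0.018, -0.017, 0.611], [0.039, -0.035, 0.201], [-0.002, 0.003, 0.256], [-0.025, 0.003, 0.201]]
[0, 2, 4, 6, 5] 0.001 0.00289
[[-0.021, 0.0, 0.028], [0.087, 0.002, 0.19], [-0.151, -0.039, 0.17], [-0.106, 0.006, -0.022], [-0.06, 0.006, 0.17]]
[0, 1, 2, 3, 4, 5, 6] 1e-06 8e-05
[[0.004, -0.003, 0.036], [0.012, -0.014, 0.036], [0.004, -0.014, 0.317], [-0.04, -0.022, 0.317], [0.015, -0.022, 0.206], [0.011, 0.011, 0.206], [0.019, 0.011, 0.218]]
[0, 1, 2, 3, 4, 5, 6] 0.001 0.0019
[[-0.02, -0.001, 0.02], [0.035, -0.003, 0.02], [0.045, -0.003, 0.117], [0.115, -0.006, 0.117], [-0.121, -0.006, 0.151], [-0.069, -0.004, 0.151], [-0.029, -0.004, -0.014]]
[ 1.15   0.576  0.025  1.438 -0.015  1.129 -0.057] [ 0.2229 -0.6367  0.2057]
[ 0.364  0.606  0.105  1.521 -0.071  1.021 -1.178] [ 0.5874 -0.3167  0.16  ]
[ 0.378  0.741  0.084  1.637 -0.083  0.771 -1.165] [ 0.5867 -0.3183  0.0344]
[ 0.38   0.762  0.081  1.648 -0.085  0.737 -1.163] [ 0.5869 -0.3184  0.0168]
[ 0.382  0.768  0.08   1.649 -0.086  0.729 -1.162] [ 0.5875 -0.3193  0.0129]
[ 0.368  0.603  0.105  1.512 -0.071  1.031 -1.174] [ 0.5876 -0.3197  0.165 ]
```

```bash
python3 - <<'E'
s=open('k.py').read()
s=s[:s.index('def rows')]+'''def rows(q):
    r=[np.eye(3)]+Rs(q);return np.hstack([r[j] for j in(0,2,4,6)])
L=[json.loads(l) for l in open('log.jsonl')]
A=np.vstack([rows(l['joint_pos']) for l in L]);b=np.hstack([l['position'] for l in L])
pr=np.array([0,0,.35,0,-.024,.42,0,-.03,.4,0.07,.008,.3]);lam=1e-6
c=pr+np.linalg.solve(A.T@A+lam*np.eye(12),A.T@(b-A@pr))
'''+s[s.index('RT='):]
s+='''
def tiltR(az,th):
    d=np.array([np.cos(az),np.sin(az),0]);z=np.cos(th)*np.array([0,0,-1.])+np.sin(th)*d
    y=np.cross([0,0,1.],d);return np.c_[np.cross(y,z),y,z]
def scan(q,g,azs,back=.03):
  for az in azs:
   for fl in(0,1):
    F=np.diag([-1,-1,1.]) if fl else np.eye(3);qq=q;out=[]
    for th in np.radians(np.arange(0,141,10)):
        R=tiltR(np.radians(az),th)@F
        x,e,er=ik(np.array(g)+R[:,2]*back,R,qq,.01);out.append(max(e*1000,er*57))
        if out[-1]>5:break
        qq=x
    print(az,fl,'reached',10*len(out)-10,'err',round(out[-1],1),qq.round(2))
'''
open('k.py','w').write(s)
E
python3 - <<'E'
from k import *
print(c.reshape(-1,3).round(3).tolist(),np.abs(A@c-b).max())
scan(np.array(L[-1]['joint_pos']),[.567,-.149,.24],range(-180,180,30))
E
```

```text
[[-0.001, -0.0, 0.27], [-0.001, -0.017, 0.584], [-0.002, -0.033, 0.392], [-0.002, 0.004, 0.389]] 1.2996410316185036e-05
-180 0 reached 50 err 14.9 [ 0.08  0.86  0.12  1.07  0.03  1.9  -1.39]
-180 1 reached 0 err 91.6 [ 0.37  0.6   0.11  1.51 -0.07  1.03 -1.17]
-150 0 reached 80 err 11.7 [-0.44  1.33  1.19  1.06 -0.08  1.96 -0.39]
-150 1 reached 0 err 24.3 [ 0.37  0.6   0.11  1.51 -0.07  1.03 -1.17]
-120 0 reached 140 err 0.0 [-0.55  1.65  0.77  1.44  0.9   1.96 -0.81]
-120 1 reached 30 err 5.4 [-0.64  1.    1.49  1.62 -0.67  1.34 -2.79]
-90 0 reached 140 err 0.0 [-0.55  1.53  0.48  1.74  1.16  1.96 -1.44]
-90 1 reached 70 err 6.7 [-1.01  1.26  1.51  1.89 -0.33  0.77 -2.79]
-60 0 reached 140 err 0.0 [-0.55  1.57  0.43  2.02  1.35  1.96 -2.04]
-60 1 reached 60 err 11.8 [-1.04  0.79  1.27  2.2   0.1   0.2  -2.79]
-30 0 reached 60 err 15.8 [ 0.38  0.33 -0.64  2.41  1.96  0.76 -0.89]
-30 1 reached 40 err 10.5 [-0.39  0.28  0.54  2.15  0.24  0.27 -2.21]
0 0 reached 0 err 91.6 [ 0.37  0.6   0.11  1.51 -0.07  1.03 -1.17]
0 1 reached 40 err 11.0 [ 0.41  0.26 -0.2   2.14 -0.27  0.25 -1.09]
30 0 reached 0 err 24.3 [ 0.37  0.6   0.11  1.51 -0.07  1.03 -1.17]
30 1 reached 60 err 7.6 [ 1.36  0.62 -1.12  2.18 -0.89  0.2   0.27]
60 0 reached 140 err 0.0 [ 1.19  1.7  -0.99  1.73 -1.06  1.45 -1.92]
60 1 reached 140 err 0.0 [ 1.25  1.79 -1.12  1.73 -0.97  1.33  1.14]
90 0 reached 140 err 0.0 [ 0.92  1.57 -0.73  1.43 -1.05  1.96 -2.3 ]
90 1 reached 140 err 0.0 [ 1.01  1.65 -0.93  1.42 -0.94  1.81  0.73]
120 0 reached 80 err 10.7 [ 0.85  1.23 -1.05  1.   -0.09  1.96 -2.74]
120 1 reached 80 err 10.3 [ 0.85  1.23 -1.06  1.   -0.09  1.96  0.4 ]
150 0 reached 50 err 14.5 [ 0.21  0.87  0.15  1.08 -0.24  1.89 -1.74]
150 1 reached 50 err 14.5 [ 0.52  0.91 -0.6   1.05  0.12  1.91  1.02]
```

```bash
python3 - <<'E'
from k import *
def pts(q):
    r=Rs(q);p=c[:3].copy();o=[]
    for k,j in enumerate((1,3,5)):
        p=p+r[j]@c[3+3*k:6+3*k];o.append(p.round(2).tolist())
    return o
q0=np.array(L[-1]['joint_pos'])
for az in(60,75,90):
  for fl in(0,1):
    F=np.diag([-1,-1,1.]) if fl else np.eye(3);q=q0
    print(az,fl)
    for th in range(0,121,10):
        R=tiltR(np.radians(az),np.radians(th))@F
        q,e,er=ik(np.array([.57,-.135,.24])+R[:,2]*.03,R,q,.01)
        if th%20==0:print(' ',th,round(e*1e3,1),q.round(2),pts(q)[:2])
E
```

```text
60 0
  0 0.0 [-0.5   0.72  1.2   1.71 -0.71  1.22 -2.79] [[0.34, 0.17, 0.71], [0.57, -0.14, 0.6]]
  20 0.0 [-0.26  0.63  1.03  1.8  -0.93  1.26 -2.54] [[0.33, 0.07, 0.74], [0.5, -0.24, 0.58]]
  40 0.0 [ 0.18  0.56  0.57  1.86 -1.06  1.25 -2.36] [[0.3, -0.07, 0.77], [0.45, -0.33, 0.51]]
  60 0.0 [ 0.82  0.64 -0.21  1.89 -1.06  1.13 -2.28] [[0.22, -0.27, 0.74], [0.41, -0.4, 0.42]]
  80 0.0 [ 1.14  0.91 -0.62  1.89 -1.06  1.1  -2.17] [[0.17, -0.42, 0.63], [0.39, -0.44, 0.3]]
  100 0.0 [ 1.25  1.2  -0.81  1.87 -1.06  1.15 -2.06] [[0.15, -0.52, 0.48], [0.39, -0.44, 0.18]]
  120 0.0 [ 1.25  1.48 -0.91  1.82 -1.06  1.27 -1.97] [[0.17, -0.56, 0.33], [0.41, -0.4, 0.06]]
60 1
  0 0.0 [ 0.29  0.44 -0.21  1.67  0.1   1.04 -0.47] [[0.23, -0.09, 0.8], [0.57, -0.14, 0.6]]
  20 0.0 [ 0.62  0.44 -0.38  1.76 -0.23  0.9  -0.11] [[0.19, -0.16, 0.8], [0.51, -0.24, 0.58]]
  40 0.0 [ 0.94  0.55 -0.59  1.83 -0.54  0.85  0.27] [[0.16, -0.25, 0.77], [0.45, -0.34, 0.51]]
  60 0.0 [ 1.17  0.75 -0.78  1.87 -0.75  0.87  0.57] [[0.14, -0.37, 0.7], [0.41, -0.4, 0.42]]
  80 0.0 [ 1.3   1.01 -0.91  1.89 -0.87  0.92  
[... 2231 characters left out ...]
0.4], [0.57, -0.45, 0.06]]
90 1
  0 0.0 [ 0.38  0.45 -0.35  1.66  0.17  1.05 -0.01] [[0.23, -0.11, 0.8], [0.57, -0.14, 0.6]]
  20 0.0 [ 0.65  0.55 -0.48  1.59 -0.11  1.14  0.27] [[0.23, -0.2, 0.77], [0.57, -0.26, 0.58]]
  40 0.0 [ 0.83  0.7  -0.58  1.52 -0.31  1.27  0.45] [[0.24, -0.29, 0.72], [0.57, -0.37, 0.51]]
  60 0.0 [ 0.94  0.89 -0.66  1.45 -0.46  1.4   0.55] [[0.25, -0.38, 0.64], [0.57, -0.45, 0.42]]
  80 0.0 [ 1.01  1.08 -0.73  1.41 -0.58  1.52  0.62] [[0.26, -0.44, 0.54], [0.57, -0.49, 0.3]]
  100 0.0 [ 1.03  1.28 -0.8   1.4  -0.7   1.63  0.66] [[0.27, -0.49, 0.44], [0.57, -0.49, 0.18]]
  120 0.0 [ 1.03  1.48 -0.87  1.4  -0.82  1.71  0.7 ] [[0.28, -0.51, 0.33], [0.57, -0.44, 0.06]]
```

```bash
python3 - <<'E'
from k import *
F=np.diag([-1,-1,1.]);R=tiltR(np.radians(75),0)@F
to(np.array([.575,-.13,.24])+R[:,2]*.048,R)
E
```

```text
t 4.4 pos [ 0.59   -0.3212  0.1713] q [ 0.367  0.597  0.106  1.505 -0.071  1.035 -1.174] F [ 1.9 -1.   3.5] w 0.73
shift [-0.0329 -0.1889 -0.0213] turn [ 0.0069 -0.0056 -1.4039]
```

>>> send_rows(targets=[1,-0.004,-0.024,-0.003,0,0,-0.175,1,-0.008,-0.048,-0.006,0,0,-0.35,1,-0.012,-0.072,-0.009,0,0,-0.525,1,-0.017,-0.096,-0.012,0,0,-0.7,1,-0.021,-0.12,-0.015,0,0,-0.875,1,-0.025,-0.144,-0.018,0,0,-1.05,1,-0.029,-0.168,-0.021,0,0,-1.225,1,-0.033,-0.189,-0.021,0,0,-1.4])

```text
t: 5.4
position: [0.5753, -0.1293, 0.1932]
orientation: [[0.257, 0.966, 0.01], [0.966, -0.257, -0.003], [-0.0, 0.011, -1.0]]
wrist_force: [0.4, -0.4, -0.9]
gripper_width: 0.733
```

```bash
python3 - <<'E'
from k import *
F=np.diag([-1,-1,1.]);q=np.array(st()['joint_pos'])
print('model err mm',1e3*np.linalg.norm(fk(q)[0]-np.array(st()['position'])))
s0=st();R0=np.array(s0['orientation']);p0=np.array(s0['position'])
to(p0,R0)
for th in(10,20,30,40,50,60,70,80):
    R=tiltR(np.radians(75),np.radians(th))@F
    p=np.array([.575,-.13,.24])+R[:,2]*.048
    print((R0.T@(p-p0)).round(3).tolist(),Ro.from_matrix(R0.T@R).as_rotvec().round(3).tolist())
E
```

```text
model err mm 2.410582700030639
t 5.4 pos [ 0.5753 -0.1293  0.1932] q [ 0.33   0.462 -0.287  1.694  0.154  0.997 -0.27 ] F [ 0.4 -0.4 -0.9] w 0.733
shift [0. 0. 0.] turn [0. 0. 0.]
[0.008, -0.0, 0.0] [0.011, 0.175, 0.003]
[0.016, -0.0, -0.002] [0.01, 0.35, 0.004]
[0.023, -0.0, -0.005] [0.01, 0.524, 0.005]
[0.03, 0.0, -0.01] [0.01, 0.699, 0.005]
[0.036, 0.0, -0.016] [0.009, 0.873, 0.006]
[0.041, 0.0, -0.023] [0.009, 1.048, 0.007]
[0.044, 0.0, -0.03] [0.008, 1.222, 0.008]
[0.046, 0.0, -0.038] [0.008, 1.397, 0.009]
```

>>> send_rows(targets=[1,0.008,0,0,0.01,0.15,0,1,0.016,0,-0.002,0.01,0.32,0,1,0.023,0,-0.005,0.01,0.49,0,1,0.03,0,-0.01,0.01,0.66,0,1,0.035,0,-0.015,0.01,0.83,0,1,0.04,0,-0.021,0.01,0.98,0,1,0.041,0,-0.023,0.01,1.05,0,1,0.041,0,-0.023,0.01,1.05,0])

```text
t: 6.4
position: [0.5855, -0.0917, 0.2149]
orientation: [[0.126, 0.967, 0.222], [0.482, -0.255, 0.838], [0.867, 0.001, -0.499]]
wrist_force: [0.9, -0.2, -0.7]
gripper_width: 0.731
```

```bash
python3 - <<'E'
from k import *
F=np.diag([-1,-1,1.])
s0=st();R0=np.array(s0['orientation']);p0=np.array(s0['position'])
to(p0,R0)
for th in(70,80,90,100,110,120):
    R=tiltR(np.radians(75),np.radians(th))@F
    p=np.array([.575,-.13,.225])+R[:,2]*.048
    print((R0.T@(p-p0)).round(3).tolist(),Ro.from_matrix(R0.T@R).as_rotvec().round(3).tolist())
E
```

```text
t 6.4 pos [ 0.5855 -0.0917  0.2149] q [ 1.04   0.826 -0.731  1.68  -0.584  1.094  0.53 ] F [ 0.9 -0.2 -0.7] w 0.731
shift [0. 0. 0.] turn [0. 0. 0.]
[-0.003, -0.0, 0.008] [-0.003, 0.173, 0.002]
[0.005, -0.0, 0.006] [-0.003, 0.347, 0.002]
[0.013, -0.0, 0.002] [-0.003, 0.522, 0.002]
[0.02, -0.0, -0.003] [-0.003, 0.697, 0.002]
[0.026, -0.0, -0.009] [-0.004, 0.871, 0.001]
[0.03, -0.0, -0.015] [-0.004, 1.046, 0.001]
```

>>> send_rows(targets=[1,-0.003,0,0.008,0,0.17,0,1,0.005,0,0.006,0,0.34,0,1,0.009,0,0.004,0,0.43,0,1,0.013,0,0.002,0,0.52,0,1,0.017,0,0,0,0.61,0,1,0.02,0,-0.003,0,0.7,0,1,0.023,0,-0.006,0,0.78,0,1,0.024,0,-0.007,0,0.82,0])

```text
t: 7.4
position: [0.5874, -0.0855, 0.2391]
orientation: [[-0.076, 0.967, 0.243], [-0.282, -0.254, 0.925], [0.956, 0.002, 0.292]]
wrist_force: [0.3, 0.5, -1.5]
gripper_width: 0.736
```

```bash
python3 - <<'E'
from k import *
F=np.diag([-1,-1,1.])
s0=st();to(s0['position'],np.array(s0['orientation']))
s=robot.camera('scene');t=robot.camera('top')
c2=np.zeros((480,780,3),np.uint8);c2[:480,:400]=cv2.resize(s[110:270,215:348],(400,480));c2[:480,400:]=cv2.resize(t[110:300,260:410],(380,480));cv2.imwrite('pics/p1.png',c2)
E
```

```text
t 7.4 pos [ 0.5874 -0.0855  0.2391] q [ 1.168  1.371 -0.938  1.638 -0.808  1.308  0.81 ] F [ 0.3  0.5 -1.5] w 0.736
shift [0. 0. 0.] turn [0. 0. 0.]
```

View pics/p1.png

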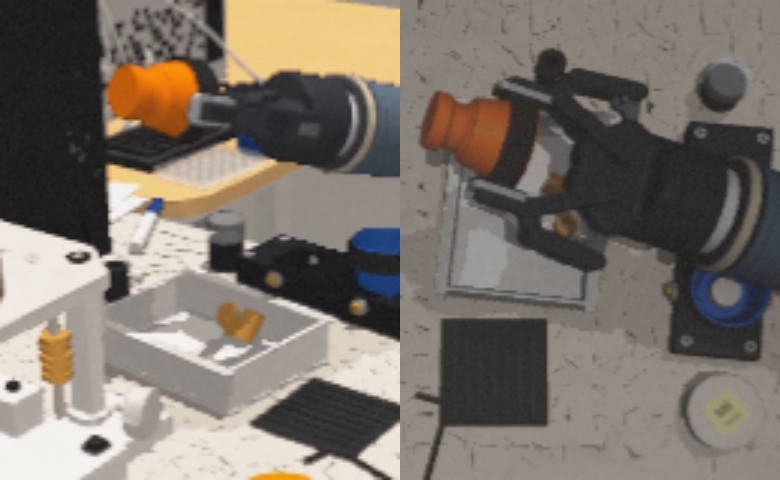

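Both spacers now lie in the tray, in the scene crop at about (240,320), and the blue cup is still seated. Next I'll turn the cup back upright.

```bash
python3 - <<'E'
from k import *
F=np.diag([-1,-1,1.])
s0=st();R0=np.array(s0['orientation']);p0=np.array(s0['position'])
for th in(80,50,22):
    R=tiltR(np.radians(75),np.radians(th))@F
    p=np.array([.56,-.14,.25])+R[:,2]*.048
    print((R0.T@(p-p0)).round(3).tolist(),Ro.from_matrix(R0.T@R).as_rotvec().round(3).tolist())
E
```

```text
[0.006, -0.012, -0.011] [-0.005, -0.471, 0.001]
[-0.012, -0.012, -0.028] [-0.005, -0.995, 0.002]
[-0.02, -0.012, -0.05] [-0.004, -1.484, 0.003]
```

>>> send_rows(targets=[1,0.004,-0.003,-0.003,0,-0.15,0,1,0.006,-0.006,-0.007,0,-0.32,0,1,0.006,-0.012,-0.011,0,-0.49,0,1,0,-0.012,-0.017,0,-0.67,0,1,-0.006,-0.012,-0.023,0,-0.85,0,1,-0.012,-0.012,-0.028,0,-1.02,0,1,-0.016,-0.012,-0.036,0,-1.2,0,1,-0.02,-0.012,-0.047,0,-1.38,0])

```text
t: 8.5
position: [0.5662, -0.1204, 0.2085]
orientation: [[0.223, 0.967, 0.123], [0.858, -0.254, 0.446], [0.462, 0.006, -0.887]]
wrist_force: [0.3, 0.4, -1.3]
gripper_width: 0.735
```

```bash
python3 - <<'E'
from k import *
s=st();q=np.array(s['joint_pos'])
to((.5,-.135,.2),down(-60));to((.432,-.1225,.1),down(-95))
x,e,er=ik(np.array([.432,-.1225,.1]),down(-95),q);print(x.round(2),e,er)
x,e,er=ik(np.array([.432,-.1225,.013]),down(-95),x);print(x.round(2),e,er)
E
```

```text
t 8.5 pos [ 0.5662 -0.1204  0.2085] q [ 0.774  0.533 -0.529  1.699 -0.262  1.005  0.194] F [ 0.3  0.4 -1.3] w 0.735
shift [-0.0312 -0.0604 -0.0071] turn [-0.1841 -0.4573  0.7758]
t 8.5 pos [ 0.5662 -0.1204  0.2085] q [ 0.774  0.533 -0.529  1.699 -0.262  1.005  0.194] F [ 0.3  0.4 -1.3] w 0.735
shift [-0.0819 -0.1299  0.0788] turn [-0.3312 -0.4027  1.3733]
[ 0.02  0.4   0.22  2.15 -0.15  0.6  -1.32] 2.2540202459871003e-05 0.0002130667101392292
[ 0.08  0.56  0.13  2.23 -0.2   0.36 -1.28] 5.3361863130831766e-06 2.466645219392321e-05
```

>>> send_rows(targets=[1,-0.005,-0.01,-0.001,-0.03,-0.075,0.13,1,-0.01,-0.02,-0.002,-0.06,-0.15,0.26,1,-0.015,-0.03,-0.004,-0.09,-0.225,0.39,1,-0.02,-0.04,-0.005,-0.12,-0.3,0.51,1,-0.025,-0.05,-0.006,-0.15,-0.38,0.64,1,-0.031,-0.06,-0.007,-0.184,-0.457,0.776,1,-0.031,-0.06,-0.007,-0.184,-0.457,0.776])

```text
t: 9.38
position: [0.501, -0.1324, 0.2016]
orientation: [[0.863, 0.505, 0.003], [0.505, -0.863, 0.0], [0.003, 0.001, -1.0]]
wrist_force: [0.9, -0.2, -0.2]
gripper_width: 0.733
```

```bash
python3 -c "
from h import *
to((.432,-.1225,.1),down(-95))"
```

```text
t 9.38 pos [ 0.501  -0.1324  0.2016] q [ 0.263  0.348 -0.13   1.854  0.054  0.94  -0.933] F [ 0.9 -0.2 -0.2] w 0.733
shift [-0.0549 -0.0435  0.1014] turn [ 5.000e-04 -2.900e-03  6.161e-01]
```

>>> send_rows(targets=[1,-0.011,-0.009,0.01,0,0,0.12,1,-0.022,-0.018,0.02,0,0,0.24,1,-0.033,-0.027,0.035,0,0,0.36,1,-0.044,-0.035,0.055,0,0,0.48,1,-0.055,-0.0435,0.075,0,-0.002,0.6,1,-0.055,-0.0435,0.1,0,-0.003,0.616,1,-0.055,-0.0435,0.13,0,-0.003,0.616,1,-0.055,-0.0435,0.15,0,-0.003,0.616])

```text
t: 10.38
position: [0.4325, -0.1229, 0.051]
orientation: [[0.996, -0.084, 0.002], [-0.084, -0.996, 0.001], [0.002, -0.001, -1.0]]
wrist_force: [-0.7, -0.6, -0.6]
gripper_width: 0.73
```

```bash
python3 - <<'E'
from h import *
to((.432,-.1225,.013),down(-95))
s=robot.camera('scene')
h=cv2.cvtColor(s,cv2.COLOR_BGR2HSV);m=cv2.inRange(h,(4,140,60),(18,255,255));m[:, :285]=0;m[:,365:]=0;m[:150]=0;m[262:]=0
ys,xs=np.nonzero(m);print('orange bbox',xs.min(),xs.max(),ys.min(),ys.max())
y=ys.max();print('bottom px',xs[ys==y].mean(),y,'foot front proj z=.004..',[proj('scene',(.432-.02*.6,-.1225+.02*.8,z)).round(1).tolist() for z in(.004,.02,.04)])
a=cv2.resize(s[170:290,250:380],None,fx=5,fy=5,interpolation=cv2.INTER_CUBIC);cv2.imwrite('pics/pl1.png',a)
E
```

```text
t 10.38 pos [ 0.4325 -0.1229  0.051 ] q [ 0.169  0.482  0.006  2.198 -0.009  0.46  -1.473] F [-0.7 -0.6 -0.6] w 0.73
shift [-0.0006 -0.0004  0.038 ] turn [-0.0007 -0.0022  0.003 ]
orange bbox 285 340 200 236
bottom px 324.0 236 foot front proj z=.004.. [[325.0, 251.3], [325.2, 245.1], [325.4, 237.2]]
```

View pics/pl1.png

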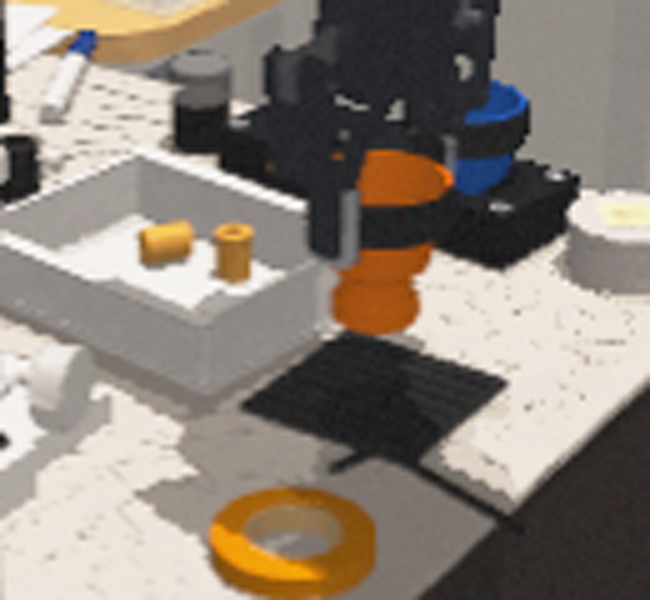

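Both spacers are in the tray, at crop (165,243) and (235,252). The upright cup hangs about 38 mm over the pad with its foot at (375,325). Lowering gently.

>>> send_rows(targets=[1,0,0,0.01,0,-0.002,0,1,0,0,0.018,0,-0.002,0,1,0,0,0.025,0,-0.002,0,1,0,0,0.03,0,-0.002,0,1,0,0,0.034,0,-0.002,0,1,0,0,0.0365,0,-0.002,0,1,0,0,0.0365,0,-0.002,0])

```text
t: 11.3
position: [0.4317, -0.1226, 0.013]
orientation: [[0.996, -0.084, -0.002], [-0.084, -0.996, 0.001], [-0.002, -0.001, -1.0]]
wrist_force: [-1.3, 0.3, 1.3]
gripper_width: 0.733
```

>>> send_rows(targets=[1,0,0,0.001,0,0.001,0,1,0,0,0.0015,0,0.001,0,1,0,0,0.0015,0,0.001,0])

```text
t: 11.68
position: [0.4322, -0.1225, 0.0127]
orientation: [[0.996, -0.084, 0.001], [-0.084, -0.996, 0.001], [0.001, -0.001, -1.0]]
wrist_force: [-4.0, 1.7, 23.7]
gripper_width: 0.73
```

In contact, at 24 N upward. I'll ease off, open slowly, then retreat straight up.

>>> send_rows(targets=[1,0,0,-0.0003,0,0,0,0.25,0,0,-0.0003,0,0,0,0.2,0,0,-0.0003,0,0,0,0.1,0,0,-0.0003,0,0,0,0,0,0,-0.0003,0,0,0,0,0,0,-0.0003,0,0,0,0,0,0,-0.0003,0,0,0])

```text
t: 12.55
position: [0.4322, -0.1225, 0.013]
orientation: [[0.996, -0.084, 0.001], [-0.084, -0.996, 0.001], [0.001, -0.001, -1.0]]
wrist_force: [-0.4, -0.0, -0.1]
gripper_width: 0.997
```

```bash
python3 - <<'E'
from h import *
to((.432,-.1225,.013),down(-95))
s=robot.camera('scene')
h=cv2.cvtColor(s,cv2.COLOR_BGR2HSV);m=cv2.inRange(h,(4,140,60),(18,255,255));m[:, :312]=0;m[:,365:]=0;m[:190]=0;m[262:]=0
ys,xs=np.nonzero(m);print('bbox',xs.min(),xs.max(),ys.min(),ys.max())
for y in range(ys.min(),ys.max()+1,3):print(y,xs[ys==y].min() if (ys==y).any() else None,xs[ys==y].max() if (ys==y).any() else None)
E
```

```text
t 12.55 pos [ 0.4322 -0.1225  0.013 ] q [ 1.710e-01  5.560e-01  2.000e-03  2.229e+00 -6.000e-03  3.560e-01
 -1.476e+00] F [-0.4 -0.  -0.1] w 0.997
shift [-0.0002 -0.      0.    ] turn [-0.0009 -0.0008  0.0033]
bbox 315 339 215 252
215 325 328
218 319 337
221 318 339
224 319 338
227 319 333
230 None None
233 None None
236 318 334
239 316 333
242 316 332
245 315 333
248 316 333
251 319 329
```

Released. The foot bottom is at row 252, where the pad-level projection puts it (251). Retreating straight up, then aside to clear the view.

>>> send_rows(targets=[0,0,0,-0.01,0,0,0,0,0,0,-0.03,0,0,0,0,0,0,-0.06,0,0,0,0,0,0,-0.1,0,0,0,0,0,0,-0.15,0,0,0,0,0,0.05,-0.18,0,0,0,0,0,0.11,-0.2,0,0,0,0,0,0.17,-0.2,0,0,0])

```text
t: 13.6
position: [0.4183, -0.294, 0.2156]
orientation: [[0.997, -0.083, 0.005], [-0.083, -0.997, -0.001], [0.005, 0.001, -1.0]]
wrist_force: [0.8, 0.2, -0.5]
gripper_width: 1.0
```

>>> send_rows(targets=[0,0,0.06,0,0,0,0,0,0,0.12,0,0,0,0,0,0,0.15,0,0,0,0,0,0,0.15,0,0,0,0,0,0,0.15,0,0,0,0])

```text
t: 14.22
position: [0.406, -0.4423, 0.216]
orientation: [[0.997, -0.082, 0.005], [-0.082, -0.997, -0.0], [0.005, -0.0, -1.0]]
wrist_force: [0.2, 0.4, -0.3]
gripper_width: 0.999
```

```bash
python3 - <<'E'
from h import *
to((.432,-.1225,.013),down(-95))
s=robot.camera('scene');t=robot.camera('top')
c=np.zeros((590,800,3),np.uint8);c[:590,:410]=cv2.resize(s[165:315,245:349+1],(410,590),interpolation=cv2.INTER_CUBIC);c[:520,410:]=cv2.resize(t[115:305,220:362],(390,520),interpolation=cv2.INTER_CUBIC)
cv2.imwrite('pics/f.png',c)
for n,im,box in(('scene',s,(310,190,365,262)),('top',t,(270,220,325,285))):
    h=cv2.cvtColor(im,cv2.COLOR_BGR2HSV);m=cv2.inRange(h,(4,140,50),(18,255,255));k=0*m;x0,y0,x1,y1=box;k[y0:y1,x0:x1]=m[y0:y1,x0:x1]
    q=np.vstack(cv2.findContours(k,cv2.RETR_EXTERNAL,cv2.CHAIN_APPROX_NONE)[0]);print(n,cv2.boundingRect(q))
    if n=='top':e=cv2.fitEllipse(cv2.convexHull(q));print(e,plane('top',e[0],.072))
# bystander change vs start
t0=cv2.imread('pics/top0.png');d=cv2.absdiff(t,t0).max(2);print('diff',[(n,int((d[y0:y1,x0:x1]>45).sum())) for n,(x0,y0,x1,y1) in dict(tin=(368,255,404,292),can=(376,133,399,156),holder=(308,126,332,152),tape=(218,258,255,295),post=(148,250,172,272),blue=(372,205,410,250)).items()])
E
```

```text
t 14.22 pos [ 0.406  -0.4423  0.216 ] q [ 0.679  0.455  0.112  1.637 -0.061  1.049 -0.843] F [ 0.2  0.4 -0.3] w 0.999
shift [-0.0014 -0.3208  0.2031] turn [-0.0004 -0.005   0.0049]
scene (311, 215, 29, 37)
top (281, 239, 32, 31)
((296.5232849121094, 254.02903747558594), (30.727745056152344, 31.206809997558594), 108.01408386230469) [ 0.43122711 -0.12159997  0.072     ]
diff [('tin', 600), ('can', 0), ('holder', 0), ('tape', 0), ('post', 0), ('blue', 39)]
```

View pics/f.png

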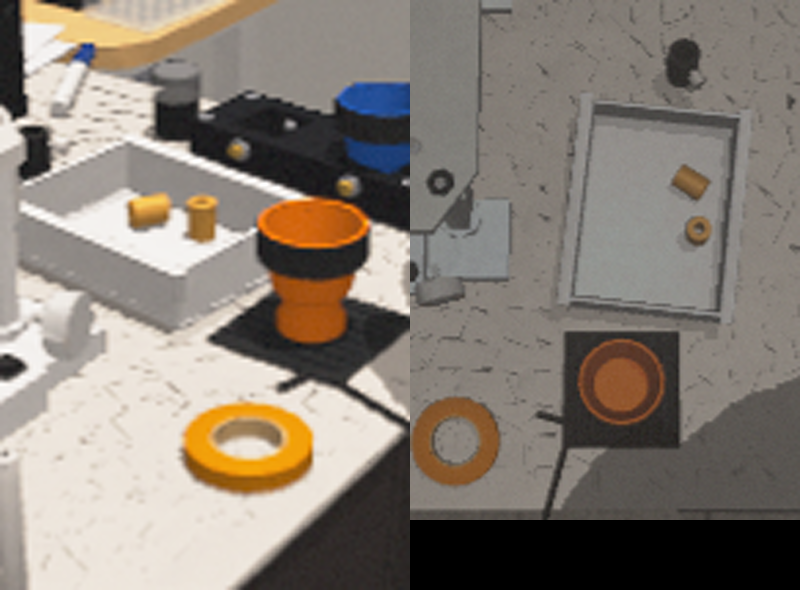

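The empty cup stands upright, centred on the pad, and both spacers lie in the tray. The tin difference in the top view is the arm and its shadow, so I'll check the tin in the scene view and hand in.

```bash
python3 - <<'E'
from h import *
a=cv2.imread('pics/scene0.png');b=robot.camera('scene')
for im in(a,b):
    g=im[195:235,355:395].astype(int);h=cv2.cvtColor(im,cv2.COLOR_BGR2HSV)
    m=cv2.inRange(h,(20,40,120),(35,255,255));m[:200]=0;m[222:]=0;m[:,:362]=0;m[:,395:]=0;y,x=np.nonzero(m);print('label',len(x),x.mean() if len(x) else None,y.mean() if len(x) else None)
    k=cv2.Canny(im,60,150)[200:232,358:392];y,x=np.nonzero(k);print(len(x),x.mean()+358,y.mean()+200)
print(robot.close_job())
E
```

```text
label 32 375.78125 212.5625
162 374.05555555555554 216.87037037037038
label 60 375.1166666666667 212.13333333333333
178 374.87640449438203 217.19101123595505
the job is handed in; nothing more can be done
None
```

The job is done and handed in at about 14.3 s on the robot clock, against the 51 s limit. I pulled the orange cup straight up out of its bay and tipped both spacers into the tray at about 107° of tilt. I then stood the empty cup on the pad and backed the arm clear.

**Last checks**
- **Orange cup:** it stands upright and empty on the pad. The top view puts it at (0.431, -0.122), within about 2 mm of the pad centre.
- **Spacers:** both lie inside the tray.
- **Blue cup:** it is still in its bay. The top view showed a small pixel difference there (39 pixels), which I put down to shadow.
- **Bystanders:** the can, holder, tape and post are pixel-identical to the start in the top view. The arm hid the tin from above; in the scene view its label is within 1 pixel of where it started.

**What disagreed**
- **Finger tips:** with the gripper open, the tips stood about 40 mm behind the reported TCP, more than the 13 mm the text gives. I set the grasp height from the pictures instead.
- **Triangulated heights:** the camera heights came out about 4 mm low.
- **Contact force:** setting the cup down pressed it on the pad with 24 N for a moment before I released it.

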